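# Line up bench supplies by height on the staging rail

### The job

Set the gel bottle, the flux bottle, the solder reel and the tape roll out on the rail in order of height: the tallest on the pad next to the red end stop, then the next tallest, down to the shortest next to the blue end stop. Each stands upright as it is now, centred on its own pad, and is left standing still on its own.

Things in the scene. Friction and masses are not known exactly. Their poses are not given: they have to be found in the camera images.
- sanitiser_center (a point): Loose clear, pale-blue hand-gel bottle with a white cap, standing upright; the tallest, 122 mm. Body 28 mm (local x) by 37 mm (local y) up to 100 mm, cap 23 mm across. Point: its centre, half-way up; local z is up. Best grasped across local x high on the body, 80 to 92 mm above its foot, so that the cap stays clear of the palm. 0.11 kg.
- flux_bottle_center (a point): Loose small amber flux bottle with a white needle spout, standing upright; 98 mm to the tip of the needle. Round body 27 mm across up to 60 mm, neck 16 mm up to 78 mm, needle 4 mm above. Point: its centre, half-way up; local z is up. (The centre is 49 mm above the foot.) Best grasped at the top of the body, 50 to 58 mm above its foot, or by the neck, so that the needle stays clear of the palm. 0.05 kg.
- solder_reel_center (a point): Loose reel of solder standing on a flange (axis upright), black flanges 62 mm across with a yellow centre, 39 mm tall. Point: its centre, half-way up; local z is up. Grasp across the flanges from above. 0.22 kg.
- tape_roll_center (a point): Loose roll of black tape lying flat, 53 mm across, 19 mm tall; the shortest. Point: its centre, half-way up; local z is up. Grasp across its outside. 0.05 kg.
- pad_1_top (a point): One of four identical fixed round black rubber pads with a white ring and centre dot, 68 mm across, in a straight row about 80 mm apart on a low aluminium rail board that lies on the table (84 mm wide, 384 mm long). Point: centre of the pad's top, 11 mm above the table; local y runs along the row, local x across it. Pads 1 to 4 follow one another along local +y; which end is red changes from start to start.
- pad_2_top (a point): One of four identical fixed round black rubber pads with a white ring and centre dot, 68 mm across, in a straight row about 80 mm apart on a low aluminium rail board that lies on the table (84 mm wide, 384 mm long). Point: centre of the pad's top, 11 mm above the table; local y runs along the row, local x across it. Pads 1 to 4 follow one another along local +y; which end is red changes from start to start.
- pad_3_top (a point): One of four identical fixed round black rubber pads with a white ring and centre dot, 68 mm across, in a straight row about 80 mm apart on a low aluminium rail board that lies on the table (84 mm wide, 384 mm long). Point: centre of the pad's top, 11 mm above the table; local y runs along the row, local x across it. Pads 1 to 4 follow one another along local +y; which end is red changes from start to start.
- pad_4_top (a point): One of four identical fixed round black rubber pads with a white ring and centre dot, 68 mm across, in a straight row about 80 mm apart on a low aluminium rail board that lies on the table (84 mm wide, 384 mm long). Point: centre of the pad's top, 11 mm above the table; local y runs along the row, local x across it. Pads 1 to 4 follow one another along local +y; which end is red changes from start to start.
- red_stop: Fixed red end stop of the rail board, a block 76 x 20 x 26 mm (its top 34 mm above the table), about 52 mm from the centre of the nearest pad; the blue stop is at the other end. It marks the end for the tallest. Origin: centre of its underside; local y runs along the row.
- blue_stop: Fixed blue end stop of the rail board, a block 76 x 20 x 26 mm (its top 34 mm above the table), about 52 mm from the centre of the nearest pad; the red stop is at the other end. It marks the end for the shortest. Origin: centre of its underside; local y runs along the row.

How it is judged:
At the end, for the whole second after the job is handed in: Counting pads from the red end stop: gel bottle, flux bottle, solder reel, tape roll, each with its centre within 15 mm (horizontally) of its pad's centre, standing on the pad (height within 5 mm), upright within 0.12 rad, at rest (under 0.02 m/s) and released (angle between each of sanitiser_center, flux_bottle_center, solder_reel_center, tape_roll_center's own z axis and vertical below 0.12 rad and linear speed of each of sanitiser, flux_bottle, solder_reel, tape_roll below 0.02 m/s and ((horizontal distance between red_stop and pad_1_top below 0.1 m and horizontal distance between sanitiser_center and pad_1_top below 0.015 m and z of sanitiser_center in the frame of pad_1_top between 0.056 and 0.066 m and horizontal distance between flux_bottle_center and pad_2_top below 0.015 m and z of flux_bottle_center in the frame of pad_2_top between 0.044 and 0.054 m and horizontal distance between solder_reel_center and pad_3_top below 0.015 m and z of solder_reel_center in the frame of pad_3_top between 0.0145 and 0.0245 m and horizontal distance between tape_roll_center and pad_4_top below 0.015 m and z of tape_roll_center in the frame of pad_4_top between 0.0045 and 0.0145 m) or (horizontal distance between red_stop and pad_4_top below 0.1 m and horizontal distance between sanitiser_center and pad_4_top below 0.015 m and z of sanitiser_center in the frame of pad_4_top between 0.056 and 0.066 m and horizontal distance between flux_bottle_center and pad_3_top below 0.015 m and z of flux_bottle_center in the frame of pad_3_top between 0.044 and 0.054 m and horizontal distance between solder_reel_center and pad_2_top below 0.015 m and z of solder_reel_center in the frame of pad_2_top between 0.0145 and 0.0245 m and horizontal distance between tape_roll_center and pad_1_top below 0.015 m and z of tape_roll_center in the frame of pad_1_top between 0.0045 and 0.0145 m))); the robot touches nothing.
It also fails if it takes over 106 s, if anything falls off the work surface, if the arm or the gripper's body presses on something with over 40 N, if the wrist force passes 120 N, or if a joint passes its speed limit or range.

### The arm

A 6-joint arm with a two-finger parallel gripper is mounted at the origin on a cart in front of the work surface, level with it; the furniture and walls round the work are solid. World frame = base frame: x ahead of the robot, y to its left, z up, the work surface at z = 0. Lengths are in m, angles in rad, forces in N, time in s.
With the tool pointing down it reaches from about 0.35 to 0.975 m from the base axis. Payload 4.9 kg.
Tool frame: the origin (TCP) lies at the very end of the fingers, on their centre line; the grasp point (between the pads) lies 19 mm behind it; z points along the fingers, y is the line along which they close (so a half turn about z gives the same grasp; the last joint's range is limited). The gripper opens to 85 mm and grips with 20 to 120 N. Pads are 22 mm wide; open, the fingers measure 114 mm over their backs; the gripper's body (76 mm by 85 mm) begins 54 mm behind the grasp point. The pads swing forward as they close: fully open they stand 13 mm farther back than shut.
Start: joints at [1.051, 0.053, 1.613, -0, 1.476, -0.119], TCP at [0.244, 0.575, 0.231] pointing down, gripper open.
Joint ranges: [-3.01, 3.01], [-1.01, 2.22], [0.06, 2.58], [-1.02, 4.17], [0.09, 2.62], [-3.14, 3.14]. Speed limits (rad/s): [2.57, 2.57, 3.14, 3.14, 3.14, 3.14].

### API

Orientations are given as a rotation vector (axis times angle).
In Python, from station import ctrl, imaging gives the robot as it stands.
- The arm moves only by the tool play_rows, never from a script. Its argument "series" is a list of rows, each a list of 3 entries, a list of its own where there are three numbers: the opening, from 0 (shut) to 1 (fully open), then the shift along the tool's x, y, z each as a share of 0.05 m, from -1 to 1, then the turn, a rotation vector about the tool's x, y, z each as a share of 8 degrees, from -1 to 1. In form: [[grip, [dx, dy, dz], [ax, ay, az]], ...]. A call has 1 to 8 rows; each row shifts and turns the commanded pose from where the row before left it, along the tool's axes as they then stand; what a row does not reach is not made up. A row lasts 1/8 s, in which the tool goes at most 62.5 mm and 10.7 degrees, less where a joint would pass 70% of its speed; a pose out of reach is approached as far as the arm can. A call with a number of a shift or a turn outside -1 to 1 is refused whole. A call with a gripper value outside its range is refused whole. The fingers move at their own pace and stop on an object; "force" is the grip in N (left out, the last holds). Time passes only in rows, so rows that do not move let the fingers close. It gives the time, the measured TCP pose, the force, the opening and the grip force at its end, in the units of the state.
- ctrl.get_obs(): the state, without advancing time (a new reading comes with each control period).
- imaging.get_image(name): name is "side" or "top"; returns a dict with "color" (384x512x3 uint8, blue, green, red), "fx", "fy", "cx", "cy" (pixels), "extrinsics" (4x4, takes a point from world to camera coordinates). Camera axes: x right, y down, z forward; pixel columns grow to the right and rows downward; lengths in m; the calibration is good to about 2 mm. A picture is of the moment at which its call begins. There is no depth.
- ctrl.finish_job(): hands the job in; it is judged then, once.
The state is a dict: "t": time; "q": joint angles; "dq": joint speeds; "effort": joint torques, N m; "tool_pos": TCP position; "tool_rot": TCP orientation; "contact_force": force on the tool from outside, world axes, zero at the start; "wrist_torque": the same for the moment, N m; "opening": finger opening in m; "grip_force": force on a finger pad.
Only numpy, scipy, OpenCV 4.12 (cv2) and the standard library are available. Lean on these libraries where they do the work, as an engineer would, in place of code of your own. Each camera call takes 0.05 s, during which the arm holds its last target. There are 200 camera calls.

## Working session

There is one attempt and no reset: what is moved stays moved. The work goes in short steps, Python scripts to look and compute and a tool call to move; the robot and the scene stay as the last step left them, time stands still between calls to the robot, and variables do not carry over. Pictures are saved under pics/ and viewed, at most 14 in all, crops included, and the job is handed in when it is done.

Besides the shell and the picture viewer there is one more tool, called after "Emit:" in YAML: its name, and indented under it one key for each argument. play_rows: Moves the arm, as the interface text tells. Shift numbers are shares of 0.05 m and turn numbers shares of 8 degrees, none past 1 either way. Its arguments: {"type":"object","properties":{"series":{"type":"array"},"force":{"type":"number"}},"required":["series"]}

```bash
mkdir -p pics; ls
python3 - <<'E'
from station import ctrl, imaging
import cv2,pickle
for n in("top","side"):
    d=imaging.get_image(n); cv2.imwrite(f"pics/{n}0.png",d["color"]); pickle.dump(d,open(f"{n}0.pkl","wb"))
    print(n,d["fx"],d["cx"],d["cy"],d["extrinsics"].round(3).tolist() if hasattr(d["extrinsics"],"round") else d["extrinsics"])
print(ctrl.get_obs())
E
```

```text
pics
top 396.37440180555046 259.79310137891895 191.88281157993922 [[-0.013, -1.0, 0.017, 0.263], [-0.996, 0.012, -0.092, 0.464], [0.092, -0.018, -0.996, 0.991], [0.0, 0.0, 0.0, 1.0]]
side 429.5529356602145 252.01706504213118 195.3922983991604 [[0.998, 0.067, 0.009, -0.461], [0.036, -0.413, -0.91, 0.153], [-0.057, 0.908, -0.415, 0.762], [0.0, 0.0, 0.0, 1.0]]
{'t': 0.1, 'q': array([ 1.05098264e+00,  5.33225825e-02,  1.61420068e+00,  2.64753633e-06,
        1.47599157e+00, -1.18993898e-01]), 'dq': array([-7.80537859e-05, -3.59069511e-03, -3.18793584e-03,  6.26970919e-04,
        1.90633346e-03,  9.40894517e-04]), 'effort': array([ 6.80890153e-04, -3.94903779e+01, -3.71364999e+01, -5.47167474e-05,
        3.90527493e-03,  1.28844792e-05]), 'tool_pos': array([0.24356349, 0.57495822, 0.23014   ]), 'tool_rot': array([-6.25279593e-01, -3.07811857e+00,  2.86479489e-03]), 'contact_force': array([0.0396785 , 0.05668695, 0.19960202]), 'wrist_torque': array([-0.00287109,  0.00884187,  0.03032891]), 'grip_force': 0.0, 'opening': 0.08548083703653274}
```

View pics/top0.png

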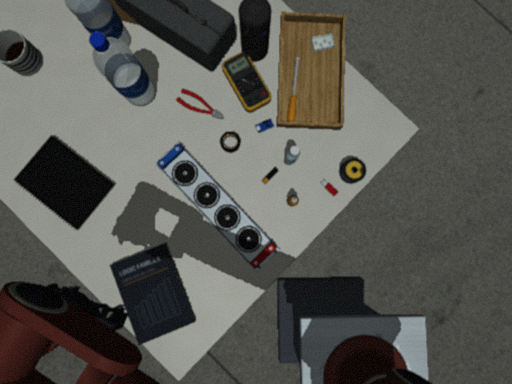

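View pics/side0.png

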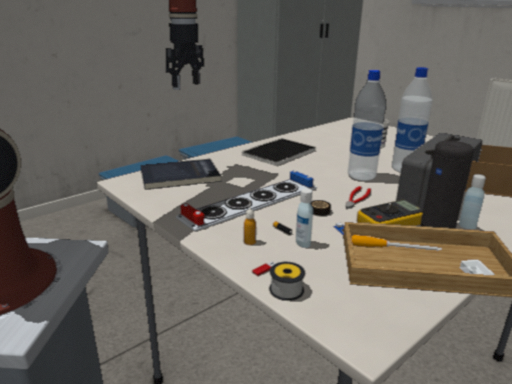

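Top view: the blue stop is at (172,155) and the red stop at (263,255). The pads are at (185,173), (206,195), (227,217) and (249,239). The gel bottle is at (292,153), the flux bottle at (292,198), the reel at (352,169) and the tape at (230,141). In the side view they are at about (304,220), (250,228), (287,280) and (320,207). I'll zoom in to get exact pixels.

Run:
```python
import cv2,pickle
t=pickle.load(open("top0.pkl","rb"))["color"];s=pickle.load(open("side0.pkl","rb"))["color"]
cv2.imwrite("pics/t1.png",cv2.resize(t[125:275,150:375],None,fx=3.5,fy=3.5,interpolation=cv2.INTER_CUBIC))
cv2.imwrite("pics/s1.png",cv2.resize(s[165:305,170:350],None,fx=4,fy=4,interpolation=cv2.INTER_CUBIC))
```

```text
(no output)
```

View pics/t1.png

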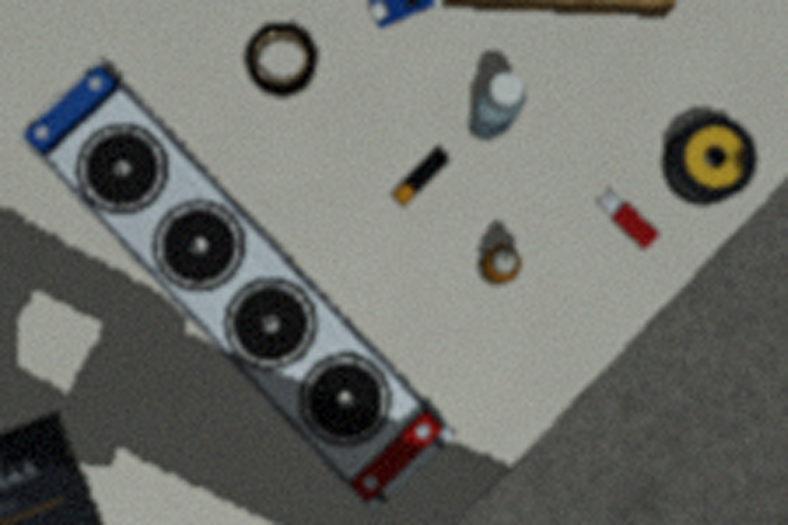

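View pics/s1.png

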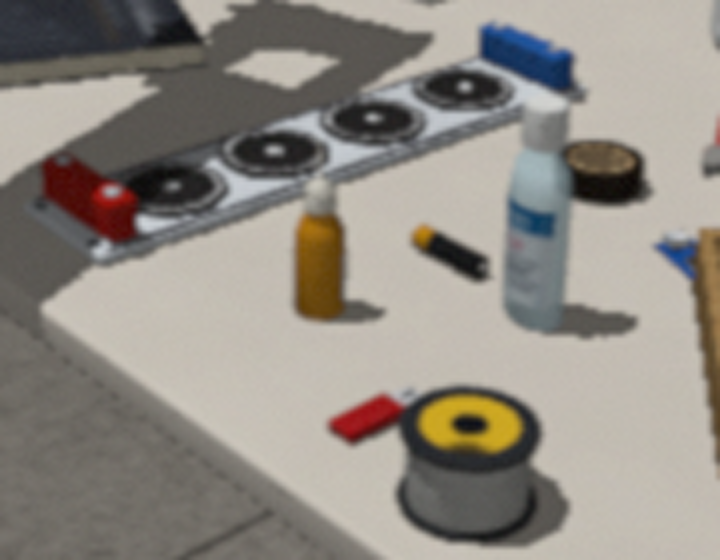

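The zoomed crops show the pad dots, the gel cap, the flux spout, the yellow reel hub and the tape ring clearly in both views. Next I compute positions from them.

```bash
cat > h.py <<'E'
import numpy as np,cv2,pickle
def load(n): return pickle.load(open(n,"rb"))
def ray(d,u,v):
    E=np.array(d["extrinsics"]);R,t=E[:3,:3],E[:3,3]
    r=R.T@np.array([(u-d["cx"])/d["fx"],(v-d["cy"])/d["fy"],1]);return -R.T@t,r
def onz(d,u,v,z):
    o,r=ray(d,u,v);return (o+r*(z-o[2])/r[2])[:2]
def proj(d,P):
    E=np.array(d["extrinsics"]);c=E[:3,:3]@np.array(P)+E[:3,3]
    return np.array([d["fx"]*c[0]/c[2]+d["cx"],d["fy"]*c[1]/c[2]+d["cy"]])
def tri(*l):
    A=0;b=0
    for d,u,v in l:
        o,r=ray(d,u,v);r=r/np.linalg.norm(r);M=np.eye(3)-np.outer(r,r);A=A+M;b=b+M@o
    return np.linalg.solve(A,b)
E
python3 - <<'E'
from h import *
T,S=load("top0.pkl"),load("side0.pkl")
tc=lambda u,v:(150+(u+.5)/3.5-.5,125+(v+.5)/3.5-.5)
sc=lambda u,v:(170+(u+.5)/4-.5,165+(v+.5)/4-.5)
def both(n,t,s,z):
    print(n,onz(T,*tc(*t),z).round(4),onz(S,*sc(*s),z).round(4),tri((T,*tc(*t)),(S,*sc(*s))).round(4))
for n,t,s in(("padR",(344,397),(173,186)),("p2",(271,324),(275,151)),("p3",(200,245),(373,118)),("padB",(123,168),(464,87))):both(n,t,s,.011)
both("gelcap",(507,88),(546,102),.122)
both("flux tip",(506,258),(321,180),.098)
both("reel",(716,157),(470,424),.039)
both("tape",(282,59),(603,158),.019)
# gel: project foot and shoulder
g=onz(T,*tc(507,88),.122)
for z in(0,.1,.122):
    p=proj(T,[*g,z]);q=proj(S,[*g,z]);print(z,(p-[149.5,124.5])*3.5,(q-[169.5,164.5])*4)
# masks: gel in side, width by row
im=S["color"];hsv=cv2.cvtColor(im,cv2.COLOR_BGR2HSV)
bg=np.median(im[225:240,318:330].reshape(-1,3),0);print(bg)
for v in range(205,246,4):
    print(v,[int(x) for x in im[v,292:316,2]])
print("cam",ray(T,0,0)[0],ray(S,0,0)[0])
E
```

```text
padR [0.3503 0.2886] [0.3517 0.2889] [0.351  0.2888 0.011 ]
p2 [0.4039 0.3412] [0.4062 0.3412] [0.405  0.3414 0.0108]
p3 [0.4622 0.3928] [0.4634 0.395 ] [0.4628 0.3928 0.0119]
padB [0.5197 0.4492] [0.5213 0.4499] [0.5205 0.4492 0.0112]
gelcap [0.5544 0.1774] [0.5554 0.1755] [0.555  0.1773 0.1211]
flux tip [0.4435 0.1779] [0.4488 0.1291] [0.4454 0.1755 0.0749]
reel [0.519  0.0187] [0.5207 0.0195] [0.5199 0.0188 0.0393]
tape [0.5982 0.3315] [0.6028 0.3314] [0.6006 0.3316 0.0184]
0 [490.57105604 120.75080164] [529.90589306 316.26417086]
0.1 [504.12348148  94.93249983] [541.46748495 141.64425454]
0.122 [507.5  88.5] [544.16406208 100.91663879]
[180. 190. 196.]
205 [195, 195, 194, 194, 195, 194, 180, 166, 162, 160, 161, 161, 161, 160, 157, 149, 135, 112, 91, 79, 101, 114, 111, 107]
209 [196, 196, 196, 196, 193, 177, 154, 152, 155, 157, 160, 160, 161, 160, 162, 159, 143, 125, 112, 96, 73, 41, 21, 22]
213 [196, 194, 197, 192, 170, 135, 129, 137, 142, 142, 143, 144, 146, 144, 142, 141, 134, 123, 111, 95, 74, 47, 30, 21]
217 [194, 193, 195, 190, 155, 96, 54, 41, 46, 62, 81, 98, 113, 119, 118,
[... 271 characters left out ...]
91, 195, 194]
229 [161, 193, 195, 172, 132, 109, 109, 115, 118, 122, 122, 125, 121, 118, 119, 118, 117, 115, 114, 138, 172, 193, 195, 194]
233 [142, 183, 191, 170, 130, 110, 107, 104, 101, 107, 114, 120, 122, 120, 117, 115, 115, 112, 116, 145, 179, 192, 196, 196]
237 [195, 196, 190, 165, 137, 125, 124, 117, 110, 105, 107, 111, 112, 113, 114, 116, 115, 112, 124, 160, 189, 194, 195, 195]
241 [195, 195, 191, 164, 122, 101, 98, 103, 106, 113, 119, 116, 111, 112, 112, 108, 103, 96, 98, 107, 114, 117, 115, 124]
245 [194, 195, 195, 194, 190, 173, 142, 113, 99, 99, 97, 98, 100, 101, 100, 100, 98, 90, 88, 89, 89, 89, 90, 88]
cam [0.37419678 0.27510225 1.02453468] [ 0.49808787 -0.59763742  0.45939448]
```

Run:
```python
from h import *
T,S=load("top0.pkl"),load("side0.pkl")
a=cv2.resize(T["color"][132:172,272:312],(400,400),interpolation=cv2.INTER_CUBIC)
b=cv2.resize(S["color"][185:250,280:330],(400,520),interpolation=cv2.INTER_CUBIC)[:400]
b=cv2.resize(S["color"][200:250,285:335],(400,400),interpolation=cv2.INTER_CUBIC)
cv2.imwrite("pics/g.png",cv2.convertScaleAbs(np.hstack([a,b]),alpha=1.2))
# flux body in side: orange mask centre axis and bottom
h=cv2.cvtColor(S["color"],cv2.COLOR_BGR2HSV);m=cv2.inRange(h[215:250,238:262],(8,120,60),(28,255,255))
ys,xs=np.nonzero(m);print("flux",xs.mean()+238,ys.min()+215,ys.max()+215,xs.min()+238,xs.max()+238)
for P in((.4454,.1755),(.4435,.1779)):print([proj(S,[*P,z]).round(1) for z in(0,.06,.078)],[proj(T,[*P,z]).round(1) for z in(0,.06,.078)])
h=cv2.cvtColor(T["color"],cv2.COLOR_BGR2HSV);m=cv2.inRange(h[185:210,280:305],(5,100,40),(28,255,255))
ys,xs=np.nonzero(m);print("fluxT",xs.mean()+280,ys.mean()+185,xs.min()+280,xs.max()+280,ys.min()+185,ys.max()+185)
```

```text
flux 249.16974169741698 219 244 244 255
[array([249.5, 241.8]), array([249.7, 216.2]), array([249.8, 208.2])] [array([291.2, 200.5]), array([293.6, 198.8]), array([294.3, 198.2])]
[array([248.7, 241.2]), array([248.9, 215.6]), array([248.9, 207.7])] [array([290.3, 201.2]), array([292.6, 199.5]), array([293.4, 199. ])]
fluxT 291.2826086956522 201.1304347826087 288 297 195 205
```

View pics/g.png

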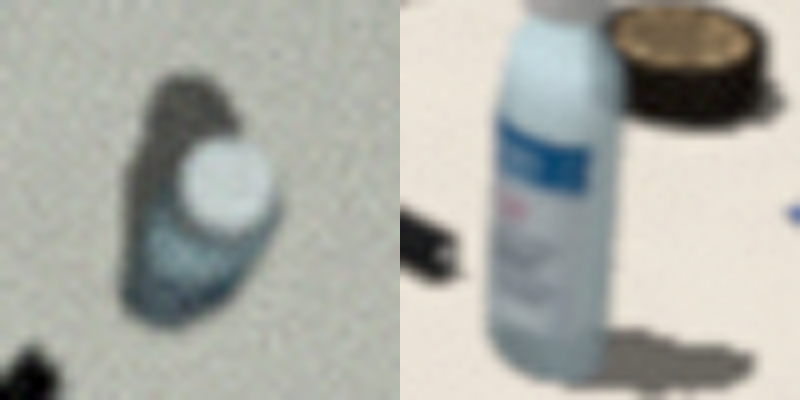

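The estimates from the two views agree to a few mm:

| Thing | x (m) | y (m) |
|---|---|---|
| Red-end pad | 0.351 | 0.289 |
| Second pad from red | 0.405 | 0.341 |
| Third pad from red | 0.463 | 0.393 |
| Blue-end pad | 0.5205 | 0.449 |
| Gel bottle | 0.555 | 0.177 |
| Flux bottle | 0.445 | 0.176 |
| Solder reel | 0.520 | 0.019 |
| Tape roll | 0.6005 | 0.3315 |

The gel bottle's label and outline put its thin axis at about 52°. First I turn the tool so that the fingers close across the rail (133.4°).

Create go.py:
```python
import sys,numpy as np
from station import ctrl
from scipy.spatial.transform import Rotation as Ro
o=ctrl.get_obs();p=o["tool_pos"].copy();R=Ro.from_rotvec(o["tool_rot"]).as_matrix()
print("t%.2f p %s open %.4f grip %.1f F %s ydir %.1f tilt %.2f"%(o["t"],p.round(4),o["opening"],o["grip_force"],o["contact_force"].round(1),np.degrees(np.arctan2(R[1,1],R[0,1])),np.degrees(np.arccos(-R[2,2]))))
# args: targets x,y,z[,phi]; phi turns after moves (shift given in present tool axes)
for a in sys.argv[1:]:
    v=[float(k) for k in a.split(",")];d=R.T@(np.array(v[:3])-p)/.05
    print("to",v[:3],"units",d.round(2)); p=np.array(v[:3])
```

```text
(no output)
```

Emit:
play_rows:
  series:
    - [1, [0, 0, 0], [0, 0, -1]]
    - [1, [0, 0, 0], [0, 0, -1]]
    - [1, [0, 0, 0], [0, 0, -1]]
    - [1, [0, 0, 0], [0, 0, -1]]
    - [1, [0, 0, 0], [0, 0, -1]]
    - [1, [0, 0, 0], [0, 0, -1]]
    - [1, [0, 0, 0], [0, 0, -1]]
    - [1, [0, 0, 0], [0, 0, -1]]

```text
t: 1.1
tool_pos: [0.2437, 0.5751, 0.2306]
tool_rot: [1.108, -2.939, 0.001]
contact_force: [-0.9, -0.4, -0.2]
opening: 0.0857
grip_force: 0.0
```

Emit:
play_rows:
  series:
    - [1, [0, 0, 0], [0, 0, -0.3]]
    - [1, [0, 0, 0], [0, 0, 0]]
  force: 30

```text
t: 1.35
tool_pos: [0.2437, 0.5752, 0.2307]
tool_rot: [1.161, -2.918, 0.001]
contact_force: [-0.1, -0.2, 0.7]
opening: 0.0855
grip_force: 0.0
```

```bash
python3 go.py .6005,.3315,.1 .6005,.3315,.003 .6005,.3315,.12 .5205,.449,.12 .5205,.449,.015 .5205,.449,.2 .52,.019,.2
```

```text
t1.35 p [0.2437 0.5752 0.2307] open 0.0855 grip 0.0 F [-0.1 -0.2  0.7] ydir 133.4 tilt 0.06
to [0.6005, 0.3315, 0.1] units [-1.84 -8.44  2.61]
to [0.6005, 0.3315, 0.003] units [-0.    0.    1.94]
to [0.6005, 0.3315, 0.12] units [ 0.   -0.   -2.34]
to [0.5205, 0.449, 0.12] units [-0.45  2.81 -0.  ]
to [0.5205, 0.449, 0.015] units [-0.   0.   2.1]
to [0.5205, 0.449, 0.2] units [ 0.  -0.  -3.7]
to [0.52, 0.019, 0.2] units [ 5.92 -6.24  0.01]
```

Emit:
play_rows:
  series:
    - [1, [-0.15, -0.7, 0], [0, 0, 0]]
    - [1, [-0.15, -0.7, 0], [0, 0, 0]]
    - [1, [-0.15, -0.7, 0], [0, 0, 0]]
    - [1, [-0.15, -0.7, 0], [0, 0, 0]]
    - [1, [-0.15, -0.7, 0], [0, 0, 0]]
    - [1, [-0.15, -0.7, 0], [0, 0, 0]]
    - [1, [-0.15, -0.7, 0], [0, 0, 0]]

```text
t: 2.22
tool_pos: [0.4512, 0.4328, 0.231]
tool_rot: [1.161, -2.919, 0.0]
contact_force: [-0.8, 0.6, -0.4]
opening: 0.0854
grip_force: 0.0
```

Emit:
play_rows:
  series:
    - [1, [-0.15, -0.7, 0.5], [0, 0, 0]]
    - [1, [-0.15, -0.7, 0.5], [0, 0, 0]]
    - [1, [-0.15, -0.7, 0.5], [0, 0, 0]]
    - [1, [-0.15, -0.7, 0.5], [0, 0, 0]]
    - [1, [-0.18, -0.74, 0.6], [0, 0, 0]]
    - [1, [0, 0, 0], [0, 0, 0]]
    - [1, [0, 0, 0], [0, 0, 0]]

```text
t: 3.1
tool_pos: [0.6002, 0.3322, 0.1014]
tool_rot: [1.162, -2.919, -0.001]
contact_force: [-0.1, 0.2, -0.4]
opening: 0.0854
grip_force: 0.0
```

```bash
python3 go.py .6005,.3315,.003
```

```text
t3.10 p [0.6002 0.3322 0.1014] open 0.0854 grip 0.0 F [-0.1  0.2 -0.4] ydir 133.4 tilt 0.03
to [0.6005, 0.3315, 0.003] units [ 0.   -0.01  1.97]
```

Emit:
play_rows:
  series:
    - [1, [0, 0, 0.6], [0, 0, 0]]
    - [1, [0, 0, 0.6], [0, 0, 0]]
    - [1, [0, 0, 0.5], [0, 0, 0]]
    - [1, [0, 0, 0.27], [0, 0, 0]]
    - [1, [0, 0, 0], [0, 0, 0]]
    - [0.4, [0, 0, 0], [0, 0, 0]]
    - [0.4, [0, 0, 0], [0, 0, 0]]
    - [0.4, [0, 0, 0], [0, 0, 0]]
  force: 30

```text
t: 4.1
tool_pos: [0.6017, 0.3325, 0.0049]
tool_rot: [-1.161, 2.916, 0.0]
contact_force: [-0.6, 0.0, 5.2]
opening: 0.0514
grip_force: 31.8
```

Emit:
play_rows:
  series:
    - [0.4, [0, 0, 0], [0, 0, 0]]
    - [0.4, [0, 0, 0], [0, 0, 0]]
    - [0.4, [0, 0, 0], [0, 0, 0]]
    - [0.4, [0, 0, -0.5], [0, 0, 0]]
    - [0.4, [0, 0, -0.5], [0, 0, 0]]
    - [0.4, [0, 0, -0.7], [0, 0, 0]]
    - [0.4, [0, 0, -0.64], [0, 0, 0]]
    - [0.4, [0, 0, 0], [0, 0, 0]]

```text
t: 5.1
tool_pos: [0.6025, 0.3327, 0.1235]
tool_rot: [-1.16, 2.912, 0.0]
contact_force: [0.1, 0.9, -0.4]
opening: 0.051
grip_force: 31.6
```

```bash
python3 go.py .5205,.449,.12 .5205,.449,.015
```

```text
t5.10 p [0.6025 0.3327 0.1235] open 0.0510 grip 31.6 F [ 0.1  0.9 -0.4] ydir 133.4 tilt 0.38
to [0.5205, 0.449, 0.12] units [-0.41  2.82  0.07]
to [0.5205, 0.449, 0.015] units [0.01 0.01 2.1 ]
```

Emit:
play_rows:
  series:
    - [0.4, [-0.1, 0.6, 0], [0, 0, 0]]
    - [0.4, [-0.1, 0.6, 0], [0, 0, 0]]
    - [0.4, [-0.1, 0.6, 0], [0, 0, 0]]
    - [0.4, [-0.1, 0.6, 0], [0, 0, 0]]
    - [0.4, [-0.02, 0.42, 0.1], [0, 0, 0]]
    - [0.4, [0, 0, 0.5], [0, 0, 0]]
    - [0.4, [0, 0, 0.5], [0, 0, 0]]
    - [0.4, [0, 0, 0], [0, 0, 0]]

```text
t: 6.1
tool_pos: [0.5162, 0.4469, 0.0602]
tool_rot: [1.159, -2.912, 0.003]
contact_force: [-0.8, 0.4, -1.0]
opening: 0.0515
grip_force: 31.6
```

```bash
python3 go.py .5205,.449,.015
python3 - <<'E'
from h import *
from station import imaging
s=imaging.get_image("side");pickle.dump(s,open("s2.pkl","wb"))
u,v=proj(s,[.52,.449,.03]).astype(int)
cv2.imwrite("pics/s2.png",cv2.resize(s["color"][v-60:v+30,u-60:u+60],None,fx=4,fy=4))
E
```

```text
t6.10 p [0.5162 0.4469 0.0602] open 0.0515 grip 31.6 F [-0.8  0.4 -1. ] ydir 133.4 tilt 0.45
to [0.5205, 0.449, 0.015] units [-0.1  -0.03  0.9 ]
```

View pics/s2.png

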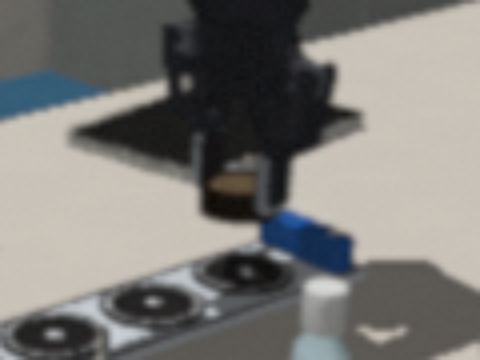

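The tape is held level between the fingertips, directly above the blue-end pad. Next I lower it and release.

Emit:
play_rows:
  series:
    - [0.4, [-0.1, -0.03, 0.4], [0, 0, 0]]
    - [0.4, [0, 0, 0.3], [0, 0, 0]]
    - [0.4, [0, 0, 0.16], [0, 0, 0]]
    - [0.4, [0, 0, 0], [0, 0, 0]]
    - [0.4, [0, 0, 0], [0, 0, 0]]

```text
t: 6.78
tool_pos: [0.5237, 0.4514, 0.0224]
tool_rot: [-1.162, 2.918, 0.0]
contact_force: [0.5, -0.6, -0.3]
opening: 0.0513
grip_force: 31.6
```

```bash
python3 go.py .5205,.449,.0165
```

```text
t6.78 p [0.5237 0.4514 0.0224] open 0.0513 grip 31.6 F [ 0.5 -0.6 -0.3] ydir 133.4 tilt 0.05
to [0.5205, 0.449, 0.0165] units [0.08 0.01 0.12]
```

Emit:
play_rows:
  series:
    - [0.4, [0.08, 0, 0.1], [0, 0, 0]]
    - [0.4, [0, 0, 0], [0, 0, 0]]
    - [0.4, [0, 0, 0], [0, 0, 0]]
    - [0.8, [0, 0, 0], [0, 0, 0]]
    - [1, [0, 0, 0], [0, 0, 0]]
    - [1, [0, 0, 0], [0, 0, 0]]
    - [1, [0, 0, 0], [0, 0, 0]]
    - [1, [0, 0, 0], [0, 0, 0]]

```text
t: 7.78
tool_pos: [0.5205, 0.4484, 0.0168]
tool_rot: [1.163, -2.919, 0.0]
contact_force: [0.1, -0.2, 0.3]
opening: 0.0854
grip_force: 0.0
```

Emit:
play_rows:
  series:
    - [1, [0, 0, -0.4], [0, 0, 0]]
    - [1, [0, 0, -0.6], [0, 0, 0]]
    - [1, [0, 0, -0.7], [0, 0, 0]]
    - [1, [0, 0, -0.8], [0, 0, 0]]
    - [1, [0, 0, -0.8], [0, 0, 0]]
    - [1, [0, 0, -0.5], [0, 0, 0]]
    - [1, [0, 0, 0], [0, 0, 0]]

```text
t: 8.65
tool_pos: [0.522, 0.4495, 0.2119]
tool_rot: [-1.16, 2.911, 0.003]
contact_force: [0.3, 0.5, 0.7]
opening: 0.0855
grip_force: 0.0
```

```bash
python3 go.py .52,.019,.2 .52,.019,.06 .52,.019,.006
```

```text
t8.65 p [0.522  0.4495 0.2119] open 0.0855 grip 0.0 F [0.3 0.5 0.7] ydir 133.4 tilt 0.45
to [0.52, 0.019, 0.2] units [ 5.95 -6.22  0.2 ]
to [0.52, 0.019, 0.06] units [0.02 0.   2.8 ]
to [0.52, 0.019, 0.006] units [0.01 0.   1.08]
```

Emit:
play_rows:
  series:
    - [1, [0.42, -0.44, 0], [0, 0, 0]]
    - [1, [0.42, -0.44, 0], [0, 0, 0]]
    - [1, [0.42, -0.44, 0], [0, 0, 0]]
    - [1, [0.42, -0.44, 0], [0, 0, 0]]
    - [1, [0.42, -0.44, 0], [0, 0, 0]]
    - [1, [0.42, -0.44, 0], [0, 0, 0]]
    - [1, [0.42, -0.44, 0], [0, 0, 0]]

```text
t: 9.52
tool_pos: [0.5187, 0.2342, 0.2053]
tool_rot: [1.162, -2.916, -0.0]
contact_force: [-0.4, -0.1, 0.6]
opening: 0.0854
grip_force: 0.0
```

Emit:
play_rows:
  series:
    - [1, [0.42, -0.44, 0], [0, 0, 0]]
    - [1, [0.42, -0.44, 0], [0, 0, 0]]
    - [1, [0.42, -0.44, 0], [0, 0, 0]]
    - [1, [0.42, -0.44, 0], [0, 0, 0]]
    - [1, [0.42, -0.44, 0], [0, 0, 0]]
    - [1, [0.42, -0.44, 0], [0, 0, 0]]
    - [1, [0.45, -0.48, 0], [0, 0, 0]]
    - [1, [0, 0, 0], [0, 0, 0]]

```text
t: 10.52
tool_pos: [0.5183, 0.0186, 0.2055]
tool_rot: [1.157, -2.919, -0.001]
contact_force: [0.4, 0.3, -0.5]
opening: 0.0856
grip_force: 0.0
```

Emit:
play_rows:
  series:
    - [1, [0, 0, 0.6], [0, 0, 0]]
    - [1, [0, 0, 0.7], [0, 0, 0]]
    - [1, [0, 0, 0.7], [0, 0, 0]]
    - [1, [0, 0, 0.6], [0, 0, 0]]
    - [1, [0, 0, 0.2], [0, 0, 0]]
    - [1, [0, 0, 0], [0, 0, 0]]
    - [1, [0, 0, 0], [0, 0, 0]]

```text
t: 11.4
tool_pos: [0.5201, 0.0202, 0.0683]
tool_rot: [-1.162, 2.916, -0.002]
contact_force: [-0.8, 0.2, 0.5]
opening: 0.0852
grip_force: 0.0
```

```bash
python3 go.py .52,.019,.006
```

```text
t11.40 p [0.5201 0.0202 0.0683] open 0.0852 grip 0.0 F [-0.8  0.2  0.5] ydir 133.5 tilt 0.14
to [0.52, 0.019, 0.006] units [ 0.02 -0.01  1.25]
```

Emit:
play_rows:
  series:
    - [1, [0.02, -0.01, 0.5], [0, 0, 0]]
    - [1, [0, 0, 0.5], [0, 0, 0]]
    - [1, [0, 0, 0.28], [0, 0, 0]]
    - [1, [0, 0, 0], [0, 0, 0]]
    - [0.5, [0, 0, 0], [0, 0, 0]]
    - [0.5, [0, 0, 0], [0, 0, 0]]
    - [0.5, [0, 0, 0], [0, 0, 0]]
    - [0.5, [0, 0, 0], [0, 0, 0]]
  force: 50

```text
t: 12.4
tool_pos: [0.5201, 0.0187, 0.0049]
tool_rot: [-1.162, 2.916, -0.003]
contact_force: [-2.1, -0.4, 5.3]
opening: 0.0578
grip_force: 52.0
```

```bash
python3 go.py .52,.019,.2
```

```text
t12.40 p [0.5201 0.0187 0.0049] open 0.0578 grip 52.0 F [-2.1 -0.4  5.3] ydir 133.5 tilt 0.16
to [0.52, 0.019, 0.2] units [-0.01 -0.   -3.9 ]
```

Emit:
play_rows:
  series:
    - [0.5, [0, 0, -0.3], [0, 0, 0]]
    - [0.5, [0, 0, -0.5], [0, 0, 0]]
    - [0.5, [0, 0, -0.7], [0, 0, 0]]
    - [0.5, [0, 0, -0.8], [0, 0, 0]]
    - [0.5, [0, 0, -0.8], [0, 0, 0]]
    - [0.5, [0, 0, -0.6], [0, 0, 0]]
    - [0.5, [0, 0, -0.2], [0, 0, 0]]
    - [0.5, [0, 0, 0], [0, 0, 0]]

```text
t: 13.4
tool_pos: [0.5187, 0.0191, 0.1982]
tool_rot: [-1.162, 2.918, -0.001]
contact_force: [-0.5, -0.1, -2.1]
opening: 0.0573
grip_force: 53.7
```

```bash
python3 go.py .4628,.393,.2 .4628,.393,.03
python3 - <<'E'
from h import *
from station import imaging
s=imaging.get_image("side");pickle.dump(s,open("s3.pkl","wb"))
u,v=proj(s,[.52,.019,.2]).astype(int);v=max(v,60)
cv2.imwrite("pics/s3.png",cv2.resize(s["color"][v-60:v+60,u-60:u+60],None,fx=4,fy=4))
E
```

```text
t13.40 p [0.5187 0.0191 0.1982] open 0.0573 grip 53.7 F [-0.5 -0.1 -2.1] ydir 133.4 tilt 0.05
to [0.4628, 0.393, 0.2] units [-4.33  6.2  -0.04]
to [0.4628, 0.393, 0.03] units [0.  0.  3.4]
```

View pics/s3.png

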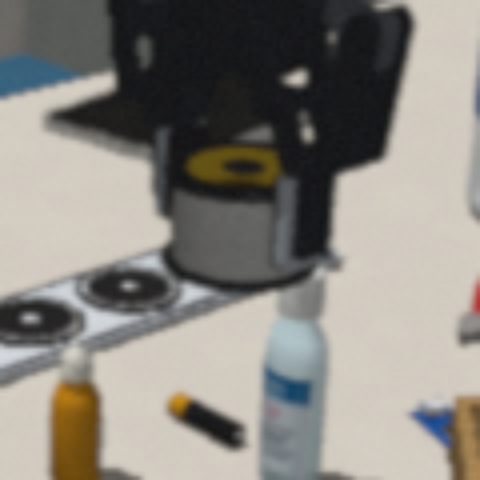

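The reel is held level, with its lower flange just below the fingertips. I carry it to the third pad from red.

Emit:
play_rows:
  series:
    - [0.5, [-0.31, 0.44, 0], [0, 0, 0]]
    - [0.5, [-0.31, 0.44, 0], [0, 0, 0]]
    - [0.5, [-0.31, 0.44, 0], [0, 0, 0]]
    - [0.5, [-0.31, 0.44, 0], [0, 0, 0]]
    - [0.5, [-0.31, 0.44, 0], [0, 0, 0]]
    - [0.5, [-0.31, 0.44, 0], [0, 0, 0]]
    - [0.5, [-0.31, 0.44, 0], [0, 0, 0]]

```text
t: 14.32
tool_pos: [0.4902, 0.206, 0.1952]
tool_rot: [1.161, -2.915, -0.001]
contact_force: [-0.6, -0.0, -2.6]
opening: 0.0577
grip_force: 53.8
```

Emit:
play_rows:
  series:
    - [0.5, [-0.31, 0.44, 0], [0, 0, 0]]
    - [0.5, [-0.31, 0.44, 0], [0, 0, 0]]
    - [0.5, [-0.31, 0.44, 0], [0, 0, 0]]
    - [0.5, [-0.31, 0.44, 0], [0, 0, 0]]
    - [0.5, [-0.31, 0.44, 0], [0, 0, 0]]
    - [0.5, [-0.31, 0.44, 0], [0, 0, 0]]
    - [0.5, [-0.3, 0.48, 0], [0, 0, 0]]
    - [0.5, [0, 0, 0], [0, 0, 0]]

```text
t: 15.32
tool_pos: [0.4612, 0.3936, 0.1951]
tool_rot: [1.164, -2.913, 0.001]
contact_force: [-1.3, 0.3, -2.6]
opening: 0.0579
grip_force: 53.9
```

Emit:
play_rows:
  series:
    - [0.5, [0, 0, 0.6], [0, 0, 0]]
    - [0.5, [0, 0, 0.7], [0, 0, 0]]
    - [0.5, [0, 0, 0.7], [0, 0, 0]]
    - [0.5, [0, 0, 0.6], [0, 0, 0]]
    - [0.5, [0, 0, 0.4], [0, 0, 0]]
    - [0.5, [0, 0, 0.2], [0, 0, 0]]
    - [0.5, [0, 0, 0], [0, 0, 0]]
    - [0.5, [0, 0, 0], [0, 0, 0]]

```text
t: 16.32
tool_pos: [0.4637, 0.3936, 0.0392]
tool_rot: [-1.162, 2.916, 0.001]
contact_force: [0.4, 0.5, -2.2]
opening: 0.0574
grip_force: 53.9
```

```bash
python3 go.py .4628,.393,.0165
```

```text
t16.32 p [0.4637 0.3936 0.0392] open 0.0574 grip 53.9 F [ 0.4  0.5 -2.2] ydir 133.4 tilt 0.14
to [0.4628, 0.393, 0.0165] units [0.02 0.   0.45]
```

Emit:
play_rows:
  series:
    - [0.5, [0.02, 0, 0.25], [0, 0, 0]]
    - [0.5, [0, 0, 0.19], [0, 0, 0]]
    - [0.5, [0, 0, 0], [0, 0, 0]]
    - [0.5, [0, 0, 0], [0, 0, 0]]
    - [0.8, [0, 0, 0], [0, 0, 0]]
    - [1, [0, 0, 0], [0, 0, 0]]
    - [1, [0, 0, 0], [0, 0, 0]]
    - [1, [0, 0, 0], [0, 0, 0]]

```text
t: 17.32
tool_pos: [0.4621, 0.3922, 0.0158]
tool_rot: [-1.162, 2.919, -0.0]
contact_force: [0.4, -0.5, -0.2]
opening: 0.086
grip_force: 0.0
```

Emit:
play_rows:
  series:
    - [1, [0, 0, 0], [0, 0, 0]]
    - [1, [0, 0, -0.3], [0, 0, 0]]
    - [1, [0, 0, -0.5], [0, 0, 0]]
    - [1, [0, 0, -0.7], [0, 0, 0]]
    - [1, [0, 0, -0.8], [0, 0, 0]]
    - [1, [0, 0, -0.8], [0, 0, 0]]
    - [1, [0, 0, -0.6], [0, 0, 0]]
    - [1, [0, 0, 0], [0, 0, 0]]

```text
t: 18.32
tool_pos: [0.4638, 0.3935, 0.2058]
tool_rot: [-1.16, 2.911, 0.003]
contact_force: [0.4, -0.2, -0.8]
opening: 0.0851
grip_force: 0.0
```

```bash
python3 go.py .445,.176,.2 .445,.176,.12 .445,.176,.034
```

```text
t18.32 p [0.4638 0.3935 0.2058] open 0.0851 grip 0.0 F [ 0.4 -0.2 -0.8] ydir 133.4 tilt 0.46
to [0.445, 0.176, 0.2] units [ 3.26 -2.9   0.09]
to [0.445, 0.176, 0.12] units [0.01 0.   1.6 ]
to [0.445, 0.176, 0.034] units [0.01 0.   1.72]
```

Emit:
play_rows:
  series:
    - [1, [0.45, -0.4, 0], [0, 0, 0]]
    - [1, [0.45, -0.4, 0], [0, 0, 0]]
    - [1, [0.45, -0.4, 0], [0, 0, 0]]
    - [1, [0.45, -0.4, 0], [0, 0, 0]]
    - [1, [0.5, -0.45, 0], [0, 0, 0]]
    - [1, [0.5, -0.45, 0], [0, 0, 0]]
    - [1, [0.46, -0.4, 0], [0, 0, 0]]
    - [1, [0, 0, 0], [0, 0, 0]]

```text
t: 19.32
tool_pos: [0.4426, 0.1736, 0.1996]
tool_rot: [1.158, -2.919, -0.0]
contact_force: [0.4, 1.4, 0.2]
opening: 0.0853
grip_force: 0.0
```

Emit:
play_rows:
  series:
    - [1, [0, 0, 0.5], [0, 0, 0]]
    - [1, [0, 0, 0.5], [0, 0, 0]]
    - [1, [0, 0, 0.5], [0, 0, 0]]
    - [1, [0, 0, 0], [0, 0, 0]]
    - [1, [0, 0, 0], [0, 0, 0]]

```text
t: 19.95
tool_pos: [0.4436, 0.1755, 0.1264]
tool_rot: [-1.163, 2.918, 0.0]
contact_force: [0.4, -0.9, 0.8]
opening: 0.0853
grip_force: 0.0
```

```bash
python3 go.py .445,.176,.034
```

```text
t19.95 p [0.4436 0.1755 0.1264] open 0.0853 grip 0.0 F [ 0.4 -0.9  0.8] ydir 133.5 tilt 0.03
to [0.445, 0.176, 0.034] units [-0.03 -0.01  1.85]
```

Emit:
play_rows:
  series:
    - [1, [-0.03, -0.01, 0.6], [0, 0, 0]]
    - [1, [0, 0, 0.6], [0, 0, 0]]
    - [1, [0, 0, 0.5], [0, 0, 0]]
    - [1, [0, 0, 0.15], [0, 0, 0]]
    - [0.8, [0, 0, 0], [0, 0, 0]]
    - [0.65, [0, 0, 0], [0, 0, 0]]
    - [0.5, [0, 0, 0], [0, 0, 0]]
    - [0.42, [0, 0, 0], [0, 0, 0]]
  force: 25

```text
t: 20.95
tool_pos: [0.4452, 0.1757, 0.034]
tool_rot: [-1.162, 2.917, -0.0]
contact_force: [0.4, 0.7, -0.6]
opening: 0.0357
grip_force: 0.0
```

Emit:
play_rows:
  series:
    - [0.36, [0, 0, 0], [0, 0, 0]]
    - [0.3, [0, 0, 0], [0, 0, 0]]
    - [0.2, [0, 0, 0], [0, 0, 0]]
    - [0.1, [0, 0, 0], [0, 0, 0]]
    - [0.1, [0, 0, 0], [0, 0, 0]]
    - [0.1, [0, 0, 0], [0, 0, 0]]

```text
t: 21.7
tool_pos: [0.445, 0.1757, 0.0335]
tool_rot: [-1.162, 2.918, 0.0]
contact_force: [-1.8, 0.0, 4.1]
opening: 0.0258
grip_force: 24.6
```

```bash
python3 go.py .445,.176,.2 .405,.3414,.2
```

```text
t21.70 p [0.445  0.1757 0.0335] open 0.0258 grip 24.6 F [-1.8  0.   4.1] ydir 133.4 tilt 0.02
to [0.445, 0.176, 0.2] units [-0.01  0.   -3.33]
to [0.405, 0.3414, 0.2] units [-1.69  2.95  0.  ]
```

Emit:
play_rows:
  series:
    - [0.1, [0, 0, -0.3], [0, 0, 0]]
    - [0.1, [0, 0, -0.5], [0, 0, 0]]
    - [0.1, [0, 0, -0.6], [0, 0, 0]]
    - [0.1, [0, 0, -0.7], [0, 0, 0]]
    - [0.1, [0, 0, -0.6], [0, 0, 0]]
    - [0.1, [0, 0, -0.3], [0, 0, 0]]
    - [0.1, [0, 0, 0], [0, 0, 0]]
    - [0.1, [0, 0, 0], [0, 0, 0]]

```text
t: 22.7
tool_pos: [0.4439, 0.1754, 0.1817]
tool_rot: [1.161, -2.916, -0.001]
contact_force: [-0.2, 0.1, 0.0]
opening: 0.0256
grip_force: 24.8
```

Emit:
play_rows:
  series:
    - [0.1, [-0.21, 0.37, 0], [0, 0, 0]]
    - [0.1, [-0.21, 0.37, 0], [0, 0, 0]]
    - [0.1, [-0.21, 0.37, 0], [0, 0, 0]]
    - [0.1, [-0.21, 0.37, 0], [0, 0, 0]]
    - [0.1, [-0.21, 0.37, 0], [0, 0, 0]]
    - [0.1, [-0.21, 0.37, 0], [0, 0, 0]]
    - [0.1, [-0.21, 0.37, 0], [0, 0, 0]]
    - [0.1, [-0.22, 0.36, 0], [0, 0, 0]]

```text
t: 23.7
tool_pos: [0.4036, 0.3409, 0.1811]
tool_rot: [1.161, -2.915, 0.001]
contact_force: [-0.4, 0.4, -1.4]
opening: 0.0253
grip_force: 24.8
```

Emit:
play_rows:
  series:
    - [0.1, [0, 0, 0], [0, 0, 0]]
    - [0.1, [0, 0, 0.5], [0, 0, 0]]
    - [0.1, [0, 0, 0.5], [0, 0, 0]]
    - [0.1, [0, 0, 0.5], [0, 0, 0]]
    - [0.1, [0, 0, 0], [0, 0, 0]]
    - [0.1, [0, 0, 0], [0, 0, 0]]

```text
t: 24.45
tool_pos: [0.4051, 0.3405, 0.1088]
tool_rot: [-1.162, 2.919, -0.0]
contact_force: [-0.6, 0.4, -0.4]
opening: 0.0254
grip_force: 24.8
```

```bash
python3 go.py .405,.3414,.0455
python3 - <<'E'
from h import *
from station import imaging
s=imaging.get_image("side")
u,v=proj(s,[.405,.341,.08]).astype(int)
cv2.imwrite("pics/s4.png",cv2.resize(s["color"][v-70:v+60,u-60:u+100],None,fx=4,fy=4))
E
```

```text
t24.45 p [0.4051 0.3405 0.1088] open 0.0254 grip 24.8 F [-0.6  0.4 -0.4] ydir 133.4 tilt 0.02
to [0.405, 0.3414, 0.0455] units [-0.01  0.01  1.27]
```

View pics/s4.png

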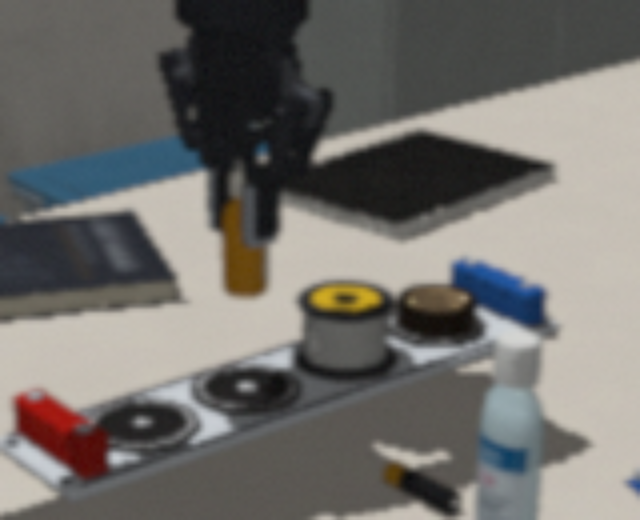

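The tape and reel are standing well centred on their pads. The flux bottle hangs upright over the second pad. I lower it and release.

Emit:
play_rows:
  series:
    - [0.1, [0, 0.01, 0.4], [0, 0, 0]]
    - [0.1, [0, 0, 0.4], [0, 0, 0]]
    - [0.1, [0, 0, 0.3], [0, 0, 0]]
    - [0.1, [0, 0, 0.14], [0, 0, 0]]
    - [0.1, [0, 0, 0], [0, 0, 0]]
    - [0.1, [0, 0, 0], [0, 0, 0]]

```text
t: 25.25
tool_pos: [0.405, 0.3415, 0.0472]
tool_rot: [-1.162, 2.917, 0.0]
contact_force: [0.6, 0.0, -0.5]
opening: 0.0252
grip_force: 24.8
```

```bash
python3 go.py .405,.3414,.0455
```

```text
t25.25 p [0.405  0.3415 0.0472] open 0.0252 grip 24.8 F [ 0.6  0.  -0.5] ydir 133.4 tilt 0.09
to [0.405, 0.3414, 0.0455] units [ 0.   -0.    0.03]
```

Release gently, raise, then turn to 52° (about 81°) for the gel bottle.

Emit:
play_rows:
  series:
    - [0.1, [0, 0, 0.04], [0, 0, 0]]
    - [0.1, [0, 0, 0], [0, 0, 0]]
    - [0.3, [0, 0, 0], [0, 0, 0]]
    - [0.4, [0, 0, 0], [0, 0, 0]]
    - [0.6, [0, 0, 0], [0, 0, 0]]
    - [0.8, [0, 0, 0], [0, 0, 0]]
    - [1, [0, 0, 0], [0, 0, 0]]
    - [1, [0, 0, 0], [0, 0, 0]]

```text
t: 26.25
tool_pos: [0.4044, 0.3412, 0.0443]
tool_rot: [1.162, -2.919, -0.0]
contact_force: [0.1, -0.9, -0.0]
opening: 0.0856
grip_force: 0.0
```

Emit:
play_rows:
  series:
    - [1, [0, 0, -0.4], [0, 0, 0]]
    - [1, [0, 0, -0.6], [0, 0, 0]]
    - [1, [0, 0, -0.7], [0, 0, 0]]
    - [1, [0, 0, -0.8], [0, 0, 0]]
    - [1, [0, 0, -0.7], [0, 0, 0]]
    - [1, [0, 0, -0.3], [0, 0, 0.5]]
    - [1, [0, 0, 0], [0, 0, 1]]
    - [1, [0, 0, 0], [0, 0, 1]]

```text
t: 27.25
tool_pos: [0.4045, 0.3412, 0.2197]
tool_rot: [-0.631, 3.077, 0.0]
contact_force: [0.3, 0.3, -0.9]
opening: 0.0856
grip_force: 0.0
```

Emit:
play_rows:
  series:
    - [1, [0, 0, 0], [0, 0, 1]]
    - [1, [0, 0, 0], [0, 0, 1]]
    - [1, [0, 0, 0], [0, 0, 1]]
    - [1, [0, 0, 0], [0, 0, 1]]
    - [1, [0, 0, 0], [0, 0, 1]]
    - [1, [0, 0, 0], [0, 0, 1]]
    - [1, [0, 0, 0], [0, 0, 1]]
    - [1, [0, 0, 0], [0, 0, 0.7]]

```text
t: 28.25
tool_pos: [0.4043, 0.3411, 0.2192]
tool_rot: [-1.032, -2.967, 0.0]
contact_force: [0.8, -0.6, 0.9]
opening: 0.0855
grip_force: 0.0
```

Emit:
play_rows:
  series:
    - [1, [0, 0, 0], [0, 0, 0]]

```text
t: 28.38
tool_pos: [0.4043, 0.3411, 0.2192]
tool_rot: [-1.025, -2.969, 0.0]
contact_force: [0.7, -0.0, -0.8]
opening: 0.0855
grip_force: 0.0
```

```bash
python3 go.py .555,.1773,.2 .555,.1773,.063;  python3 - <<'E'
from h import *
from station import imaging
t=imaging.get_image("top")
u,v=proj(t,[.47,.3,.05]).astype(int)
cv2.imwrite("pics/t5.png",cv2.resize(t["color"][v-70:v+70,u-100:u+100],None,fx=4,fy=4))
E
```

```text
t28.38 p [0.4043 0.3411 0.2192] open 0.0855 grip 0.0 F [ 0.7 -0.  -0.8] ydir 51.9 tilt 0.01
to [0.555, 0.1773, 0.2] units [-4.39 -0.72  0.38]
to [0.555, 0.1773, 0.063] units [-0.    0.    2.74]
```

View pics/t5.png

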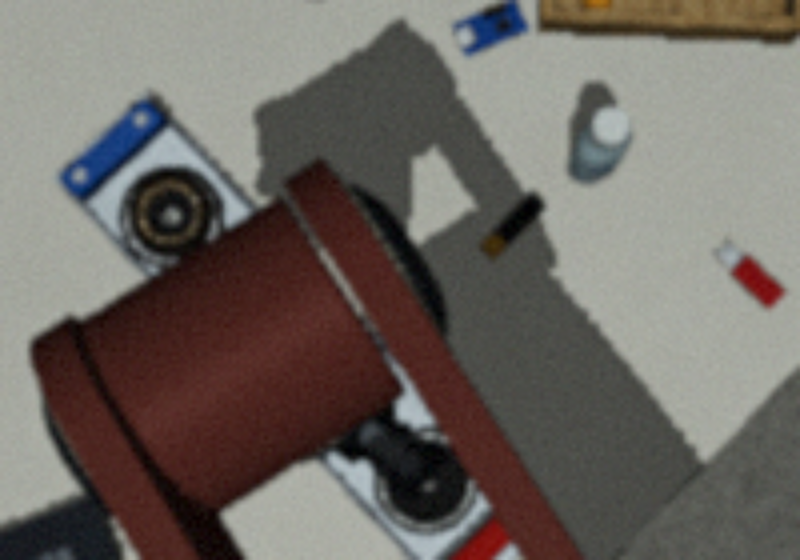

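The arm hides the middle of the rail in the top view, but the tape is centred on its pad and the gel bottle hasn't moved. I move over it.

Emit:
play_rows:
  series:
    - [1, [-0.5, -0.09, 0], [0, 0, 0]]
    - [1, [-0.6, -0.09, 0], [0, 0, 0]]
    - [1, [-0.6, -0.09, 0], [0, 0, 0]]
    - [1, [-0.6, -0.09, 0], [0, 0, 0]]
    - [1, [-0.6, -0.09, 0], [0, 0, 0]]
    - [1, [-0.6, -0.09, 0], [0, 0, 0]]
    - [1, [-0.5, -0.09, 0], [0, 0, 0]]
    - [1, [-0.39, -0.09, 0], [0, 0, 0]]

```text
t: 29.42
tool_pos: [0.5554, 0.1764, 0.2192]
tool_rot: [-1.026, -2.969, 0.0]
contact_force: [-0.4, -0.0, 0.5]
opening: 0.0855
grip_force: 0.0
```

Emit:
play_rows:
  series:
    - [1, [0, 0, 0], [0, 0, 0]]
    - [1, [0, 0, 0.5], [0, 0, 0]]
    - [1, [0, 0, 0.4], [0, 0, 0]]
    - [1, [0, 0, 0], [0, 0, 0]]
    - [1, [0, 0, 0], [0, 0, 0]]

```text
t: 30.05
tool_pos: [0.5548, 0.1776, 0.1748]
tool_rot: [1.026, 2.969, 0.001]
contact_force: [-0.3, 0.1, 0.7]
opening: 0.0857
grip_force: 0.0
```

```bash
python3 go.py .555,.1773,.063
```

```text
t30.05 p [0.5548 0.1776 0.1748] open 0.0857 grip 0.0 F [-0.3  0.1  0.7] ydir 51.9 tilt 0.03
to [0.555, 0.1773, 0.063] units [-0.01 -0.    2.24]
```

Emit:
play_rows:
  series:
    - [1, [0, 0, 0.5], [0, 0, 0]]
    - [1, [0, 0, 0.5], [0, 0, 0]]
    - [1, [0, 0, 0.5], [0, 0, 0]]
    - [1, [0, 0, 0.5], [0, 0, 0]]
    - [1, [0, 0, 0.22], [0, 0, 0]]
    - [0.8, [0, 0, 0], [0, 0, 0]]
    - [0.65, [0, 0, 0], [0, 0, 0]]
    - [0.55, [0, 0, 0], [0, 0, 0]]
  force: 25

```text
t: 31.05
tool_pos: [0.5556, 0.1774, 0.0647]
tool_rot: [1.026, 2.967, 0.002]
contact_force: [-0.1, -0.2, -0.1]
opening: 0.0468
grip_force: 0.0
```

Emit:
play_rows:
  series:
    - [0.48, [0, 0, 0], [0, 0, 0]]
    - [0.44, [0, 0, 0], [0, 0, 0]]
    - [0.4, [0, 0, 0], [0, 0, 0]]
    - [0.36, [0, 0, 0], [0, 0, 0]]
    - [0.32, [0, 0, 0], [0, 0, 0]]
    - [0.25, [0, 0, 0], [0, 0, 0]]
    - [0.15, [0, 0, 0], [0, 0, 0]]
    - [0.15, [0, 0, 0], [0, 0, 0]]
  force: 35

```text
t: 32.05
tool_pos: [0.5548, 0.1772, 0.0635]
tool_rot: [1.027, 2.969, 0.0]
contact_force: [-1.2, 0.2, 2.8]
opening: 0.0269
grip_force: 34.5
```

```bash
python3 go.py .351,.2888,.2;  python3 - <<'E'
from h import *
from station import imaging
s=imaging.get_image("side")
u,v=proj(s,[.555,.177,.08]).astype(int)
cv2.imwrite("pics/s6.png",cv2.resize(s["color"][v-60:v+60,u-130:u+50],None,fx=4,fy=4))
E
```

```text
t32.05 p [0.5548 0.1772 0.0635] open 0.0269 grip 34.5 F [-1.2  0.2  2.8] ydir 51.8 tilt 0.01
to [0.351, 0.2888, 0.2] units [ 4.58 -0.76 -2.73]
```

View pics/s6.png

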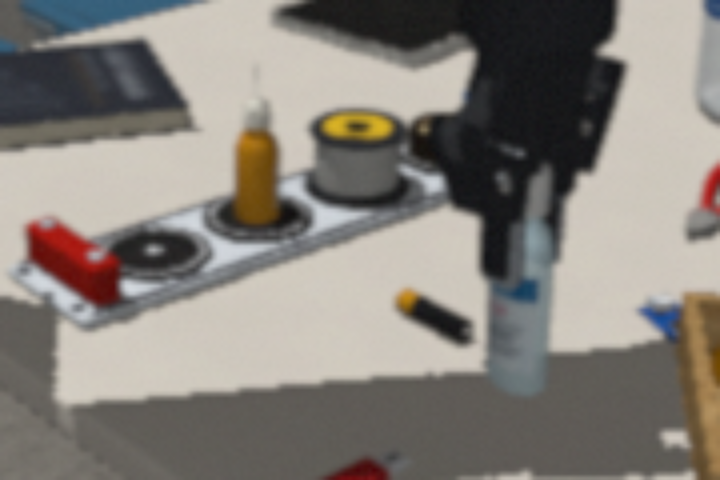

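The flux bottle and the reel stand upright on their pads. The gel bottle is gripped across its thin side (26.9 mm opening). I lift it, turn the tool back and carry it over.

Emit:
play_rows:
  series:
    - [0.15, [0, 0, -0.3], [0, 0, 0]]
    - [0.15, [0, 0, -0.5], [0, 0, 0]]
    - [0.15, [0, 0, -0.7], [0, 0, 0]]
    - [0.15, [0, 0, -0.7], [0, 0, 0]]
    - [0.15, [0, 0, -0.4], [0, 0, 0]]
    - [0.15, [0, 0, -0.2], [0, 0, -0.5]]
    - [0.15, [0, 0, 0], [0, 0, -0.7]]
    - [0.15, [0, 0, 0], [0, 0, -0.8]]

```text
t: 33.1
tool_pos: [0.5544, 0.1772, 0.2031]
tool_rot: [-0.598, -3.083, 0.001]
contact_force: [0.2, 0.1, -2.1]
opening: 0.0266
grip_force: 34.7
```

Emit:
play_rows:
  series:
    - [0.15, [0, 0, 0], [0, 0, -1]]
    - [0.15, [0, 0, 0], [0, 0, -1]]
    - [0.15, [0, 0, 0], [0, 0, -1]]
    - [0.15, [0, 0, 0], [0, 0, -1]]
    - [0.15, [0, 0, 0], [0, 0, -1]]
    - [0.15, [0, 0, 0], [0, 0, -1]]
    - [0.15, [0, 0, 0], [0, 0, -1]]
    - [0.15, [0, 0, 0], [0, 0, -0.8]]

```text
t: 34.1
tool_pos: [0.5542, 0.1771, 0.2027]
tool_rot: [1.086, -2.946, -0.0]
contact_force: [1.2, 0.0, -1.8]
opening: 0.0263
grip_force: 34.7
```

Emit:
play_rows:
  series:
    - [0.15, [0, 0, 0], [0, 0, -0.4]]
    - [0.15, [0, 0, 0], [0, 0, 0]]
    - [0.15, [0, 0, 0], [0, 0, 0]]

```text
t: 34.48
tool_pos: [0.5545, 0.1772, 0.2031]
tool_rot: [1.161, -2.919, -0.0]
contact_force: [-0.5, 0.6, -0.6]
opening: 0.0266
grip_force: 34.7
```

```bash
python3 go.py .351,.2888,.2
```

```text
t34.48 p [0.5545 0.1772 0.2031] open 0.0266 grip 34.7 F [-0.5  0.6 -0.6] ydir 133.4 tilt 0.03
to [0.351, 0.2888, 0.2] units [1.42 4.42 0.06]
```

Emit:
play_rows:
  series:
    - [0.15, [0.17, 0.5, 0], [0, 0, 0]]
    - [0.15, [0.18, 0.6, 0], [0, 0, 0]]
    - [0.15, [0.18, 0.6, 0], [0, 0, 0]]
    - [0.15, [0.18, 0.6, 0], [0, 0, 0]]
    - [0.15, [0.18, 0.6, 0], [0, 0, 0]]
    - [0.15, [0.18, 0.6, 0], [0, 0, 0]]
    - [0.15, [0.18, 0.5, 0], [0, 0, 0]]
    - [0.15, [0.17, 0.42, 0], [0, 0, 0]]

```text
t: 35.48
tool_pos: [0.3502, 0.2893, 0.2033]
tool_rot: [-1.162, 2.919, 0.0]
contact_force: [0.2, 0.1, -0.4]
opening: 0.0265
grip_force: 34.7
```

Emit:
play_rows:
  series:
    - [0.15, [0, 0, 0], [0, 0, 0]]
    - [0.15, [0, 0, 0.5], [0, 0, 0]]
    - [0.15, [0, 0, 0.6], [0, 0, 0]]
    - [0.15, [0, 0, 0.5], [0, 0, 0]]
    - [0.15, [0, 0, 0.4], [0, 0, 0]]
    - [0.15, [0, 0, 0.2], [0, 0, 0]]
    - [0.15, [0, 0, 0], [0, 0, 0]]
    - [0.15, [0, 0, 0], [0, 0, 0]]

```text
t: 36.48
tool_pos: [0.352, 0.2892, 0.0944]
tool_rot: [-1.161, 2.917, 0.0]
contact_force: [0.0, 0.1, -1.1]
opening: 0.0265
grip_force: 34.7
```

```bash
python3 go.py .351,.2888,.0755
```

```text
t36.48 p [0.352  0.2892 0.0944] open 0.0265 grip 34.7 F [ 0.   0.1 -1.1] ydir 133.4 tilt 0.10
to [0.351, 0.2888, 0.0755] units [0.02 0.01 0.38]
```

Emit:
play_rows:
  series:
    - [0.15, [0.02, 0, 0.2], [0, 0, 0]]
    - [0.15, [0, 0, 0.18], [0, 0, 0]]
    - [0.15, [0, 0, 0], [0, 0, 0]]
    - [0.15, [0, 0, 0], [0, 0, 0]]

```text
t: 36.98
tool_pos: [0.3505, 0.2883, 0.0742]
tool_rot: [-1.163, 2.918, 0.0]
contact_force: [0.4, 0.9, 0.4]
opening: 0.0267
grip_force: 34.6
```

```bash
python3 go.py .351,.2888,.075
python3 - <<'E'
from h import *
from station import imaging
s=imaging.get_image("side")
u,v=proj(s,[.38,.31,.05]).astype(int)
cv2.imwrite("pics/s7.png",cv2.resize(s["color"][v-60:v+50,u-60:u+90],None,fx=5,fy=5))
E
```

```text
t36.98 p [0.3505 0.2883 0.0742] open 0.0267 grip 34.6 F [0.4 0.9 0.4] ydir 133.4 tilt 0.01
to [0.351, 0.2888, 0.075] units [-0.01 -0.   -0.02]
```

View pics/s7.png

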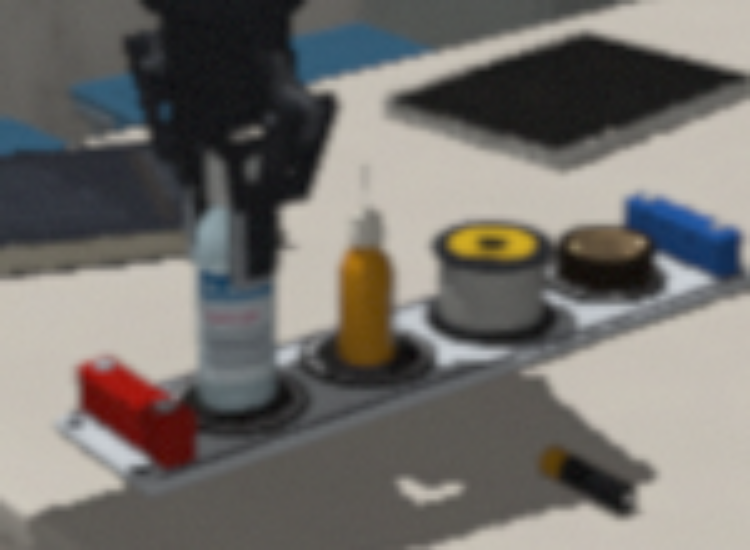

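The gel bottle is on the red-end pad, upright and centred, and the other three are in place. I release it gently and back straight up.

Emit:
play_rows:
  series:
    - [0.3, [0, 0, 0], [0, 0, 0]]
    - [0.36, [0, 0, 0], [0, 0, 0]]
    - [0.42, [0, 0, 0], [0, 0, 0]]
    - [0.5, [0, 0, 0], [0, 0, 0]]
    - [0.6, [0, 0, 0], [0, 0, 0]]
    - [0.8, [0, 0, 0], [0, 0, 0]]
    - [1, [0, 0, 0], [0, 0, 0]]
    - [1, [0, 0, 0], [0, 0, 0]]

```text
t: 38.02
tool_pos: [0.3505, 0.2882, 0.0743]
tool_rot: [-1.162, 2.919, -0.0]
contact_force: [-0.2, 0.9, -1.0]
opening: 0.0855
grip_force: 0.0
```

Emit:
play_rows:
  series:
    - [1, [0, 0, -0.3], [0, 0, 0]]
    - [1, [0, 0, -0.5], [0, 0, 0]]
    - [1, [0, 0, -0.7], [0, 0, 0]]
    - [1, [0, 0, -0.7], [0, 0, 0]]
    - [1, [0, 0, -0.7], [0, 0, 0]]
    - [1, [0, 0, -0.7], [0, 0, 0]]
    - [1, [0, 0, 0], [0, 0, 0]]

```text
t: 38.9
tool_pos: [0.3521, 0.2891, 0.2592]
tool_rot: [-1.16, 2.911, 0.002]
contact_force: [-0.2, -0.3, 0.6]
opening: 0.0851
grip_force: 0.0
```

Emit:
play_rows:
  series:
    - [1, [0, 0.5, 0], [0, 0, 0]]
    - [1, [0, 0.6, 0], [0, 0, 0]]
    - [1, [0, 0.6, 0], [0, 0, 0]]
    - [1, [0, 0.6, 0], [0, 0, 0]]
    - [1, [0, 0, 0], [0, 0, 0]]
    - [1, [0, 0, 0], [0, 0, 0]]
    - [1, [0, 0, 0], [0, 0, 0]]

```text
t: 39.78
tool_pos: [0.2719, 0.3711, 0.2541]
tool_rot: [1.161, -2.919, 0.001]
contact_force: [-0.5, -0.2, 0.2]
opening: 0.0856
grip_force: 0.0
```

```bash
python3 go.py
python3 - <<'E'
from h import *
from station import imaging
s=imaging.get_image("side");t=imaging.get_image("top")
u,v=proj(s,[.42,.36,.05]).astype(int);a=s["color"][v-60:v+50,u-70:u+70]
u,v=proj(t,[.42,.36,.05]).astype(int);b=t["color"][v-70:v+70,u-70:u+70]
cv2.imwrite("pics/f.png",np.hstack([cv2.resize(a,(400,314)),cv2.resize(b,(314,314))]))
E
```

```text
t39.77 p [0.2719 0.3711 0.2541] open 0.0856 grip 0.0 F [-0.5 -0.2  0.2] ydir 133.4 tilt 0.03
```

View pics/f.png

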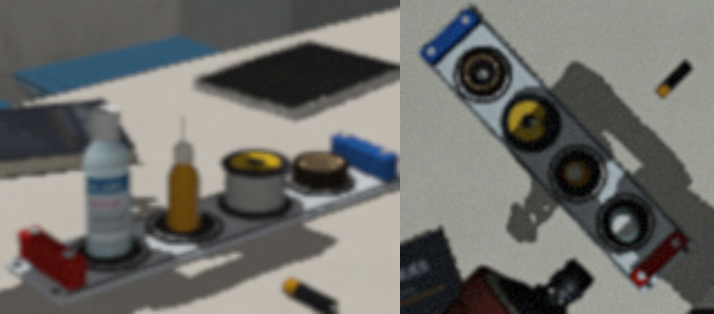

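All four items stand upright and centred in the right order, and the arm is clear. I hand the job in.

```bash
python3 -c "
from station import ctrl
print(ctrl.finish_job())"
```

```text
the job is handed in; nothing more can be done
None
```

The gel bottle, flux bottle, solder reel and tape roll stand upright on their own pads, in that order from the red stop to the blue stop; I handed the job in at about 40 s, and the judge's result was not shown.

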